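# Arm the guarded lamp switch and start the exposure

### The arm

A 6-joint arm with a two-finger parallel gripper is mounted at the origin on a cart in front of the work surface, level with it; the furniture and walls round the work are solid. World frame = base frame: x ahead of the robot, y to its left, z up, the work surface at z = 0. Lengths are in m, angles in rad, forces in N, time in s.
With the tool pointing down it reaches from about 0.375 to 0.9 m from the base axis. Payload 3.1 kg.
Tool frame: the origin (TCP) lies between the finger pads; the fingertips stand 17 mm ahead of it and the grasp point (between the pads) lies 2 mm behind it; z points along the fingers, y is the line along which they close (so a half turn about z gives the same grasp; the last joint's range is limited). The gripper opens to 85 mm and grips with 20 to 120 N. Pads are 22 mm wide; open, the fingers measure 114 mm over their backs; the gripper's body (76 mm by 85 mm) begins 54 mm behind the grasp point. The pads swing forward as they close: fully open they stand 13 mm farther back than shut.
Start: joints at [-1.413, 0.527, 1.433, -0, 1.181, -0.178], TCP at [0.206, -0.59, 0.248] pointing down, gripper open.
Joint ranges: [-3.08, 3.08], [-0.75, 2.2], [0.22, 2.44], [-1.43, 4.57], [0, 2.65], [-2.85, 2.85]. Speed limits (rad/s): [2.79, 2.79, 3.14, 3.14, 3.14, 3.14].

### API

Orientations are given as a unit quaternion [x, y, z, w].
In Python, from station import sense, vision, order gives the robot as it stands.
- The arm moves only by the shell command python3 -m crank 'ROWS' [OPENING] [FORCE]. ROWS is JSON, a list of rows, each an object with "dp": the shift along the world's x, y, z in units of 30 mm (1.0 is 30 mm), a list of three; "angular": the turn, a rotation vector about the world's x, y, z in degrees, a list of three. In form: [{"dp": [dx, dy, dz], "angular": [ax, ay, az]}, ...]. A call has 1 to 20 rows; each row shifts and turns the commanded pose from where the row before left it; what a row does not reach is not made up. A row lasts 1/10 s, in which the tool goes at most 50 mm and 8.59 degrees, less where a joint would pass 70% of its speed; a pose out of reach is approached as far as the arm can. A call is refused whole if a number of a shift passes 1 or a number of a turn 8.59, either way. A call with a gripper value outside its range is refused whole. OPENING is the closure, from 0 (fully open) to 1 (shut), set as the call begins (- or left out, the last holds). The fingers move at their own pace and stop on an object; FORCE is the grip in N (left out, the last holds). Time passes only in rows, so rows that do not move let the fingers close. It gives the time, the measured TCP pose, the force, the opening and the grip force at its end, in the units of the state.
- sense(): the state, without advancing time (a new reading comes with each control period).
- vision.snapshot(name): name is "side" or "top"; returns a dict with "image" (480x640x3 uint8, blue, green, red), "range_z" (480x640 float32, m along the optical axis (not along the pixel's ray), 0 where there is no reading), "mtx" (3x3 intrinsics, pixels), "pose" (4x4, takes a point from camera to world coordinates). Camera axes: x right, y down, z forward; pixel columns grow to the right and rows downward; lengths in m; the calibration is good to about 2 mm. A picture is of the moment at which its call begins.
- order.sign_off(): hands the job in; it is judged then, once.
The state is a dict: "t": time; "q": joint angles; "qd": joint speeds; "tau": joint torques, N m; "tcp_pos": TCP position; "tool_rot": TCP orientation; "force": force on the tool from outside, world axes, zero at the start; "ft_torque": the same for the moment, N m; "finger_gap": opening from 0.0 (shut) to 1.0 (fully open); "gripper_force": force on a finger pad.
Only numpy, scipy, OpenCV 4.12 (cv2) and the standard library are available. Lean on these libraries where they do the work, as an engineer would, in place of code of your own. Each camera call takes 0.05 s, during which the arm holds its last target. There are 200 camera calls.

### The job

Get the imaging lamp going at its sloping control unit, using your fingertips only. Seen from the robot, lift the sprung guard of the left-hand switch with a finger, push the toggle beneath it fully over to the rear so that it snaps across, and draw the finger out so that the guard drops shut over it; only then press the round push button right down to start the exposure, and let it go. Be gentle, pinch or pick up nothing, leave the other guarded switch as it is, and do not disturb the things standing round the unit.

Things in the scene. Friction and masses are not known exactly. Their poses are not given: they have to be found in the camera images.
- lamp_unit: White console case with grey ends, fixed to the desk, 160 deep (x) x 250 wide (y) mm; its aluminium top panel slopes up 10 degrees, from 60 mm high at the front edge to 88 mm at the back. Origin: centre of the underside; x to its back, y to its left, z up. Along the front from left to right: left guarded switch (y=+68), right guarded switch (y=-12), round push button (y=-87).
- left_hinge (a point): Middle of the left guard's hinge pin (along the unit's y), at x=-20, y=68, z=76 mm in the unit's frame. The guard is a dark steel hood in front of it, 44 wide, 70 long and 37 mm high, with cheeks 2 mm thick (40 mm clear between) and a flat lip 36 mm wide and 2 mm thick that juts out 15 mm past the case's front edge, so a finger gets under it from in front.
- left_guard (a joint): Angle of the left guard: 0 shut, grows as the lip goes up and back, stop at 1.45 rad. A light spring (0.4 N at the lip when shut, 0.8 N wide open) shuts it from any angle once let go. A finger tilted forward and pushed in under the lip carries it on its back; over 35 N on it counts as forcing.
- left_lip (a point): Middle of the underside of the rounded front edge of the left guard's lip; it moves with the guard. Shut, it lies at x = -98, y = +68, z = 72 mm in the unit's frame.
- left_toggle (a joint): Angle of the left switch's bat toggle: 0 off (leans 0.4 rad to the front of the panel's normal), 0.8 on (leans 0.4 rad to the back). Two stable positions: pushed at the tip with about 2 N it snaps across once past the middle (0.4).
- left_tip (a point): Tip of the left toggle, a steel bat 27 mm long, 6 mm thick at the foot, 9 mm at the head. In the unit's frame its pivot lies at x=-50, z=69 mm, its tip at x=-64, z=92 off and x=-43, z=96 mm on (y=68). The shut guard covers it in both positions without touching it.
- right_guard (a joint): The same for the guard of the right switch, which stays shut.
- right_toggle (a joint): The same for the toggle of the right switch, which stays off (0).
- right_lip (a point): The same point of the right guard's lip: x = -98, y = -12, z = 72 mm in the unit's frame.
- start_button (a joint): Travel of the round push button into its housing, m: 0 up, 0.005 right down. A spring pushes it back; right down takes about 4 N.
- start_button_top (a point): Middle of the top of the push button, a plain grey cap 26 mm across in a steel housing 42 mm across, whose rim lies 10 mm below the cap's top (travel 5 mm). At x=-33, y=-87, z=91 mm in the unit's frame. It moves along the panel's normal, 10 degrees from vertical.
- stain_bottle: Loose bottle with a black screw cap, 46 mm across, 85 mm high, standing to the left of the unit. Origin: centre of its foot. To be left alone.
- cal_weight: Loose brass check weight with a knob, 30 mm across, 48 mm high, standing to the right of the unit. Origin: centre of its foot. To be left alone.
- marker_black: Loose marker pen, 135 mm long, 17 mm thick, lying on the desk in front of the unit. Origin: middle of its underside. To be left alone.
- spare_plate: Loose white well plate, 85 x 128 x 14 mm, lying on the desk at the front right. Origin: centre of its underside. To be left alone.
- pipette_1000: Loose pipette, 237 mm long, 29 mm high, lying along the left side of the desk. Origin: middle of its underside. To be left alone.
- tweezers: Loose steel tweezers, 122 mm long, 9 mm high, lying on the desk at the front left. Origin: middle of their underside. To be left alone.

How it is judged:
On the way, in this order (a step that is already met when the one before it is completed fails the run):
1. the left guard is lifted (value of joint left_guard above 0.35 rad and value of joint left_toggle below 0.4 rad), for 0.1 s.
2. the left toggle is flipped to the rear under the lifted guard (value of joint left_toggle above 0.7 rad and value of joint left_guard above 0.35 rad), for 0.1 s.
3. the guard has dropped shut over the switched-on toggle (value of joint left_guard below 0.06 rad and value of joint left_toggle above 0.7 rad), for 0.2 s.
4. the push button is pressed right down (all of step 3 and value of joint start_button above 0.0038 m), for 0.05 s.
At the end, for the whole second after the job is handed in: The left toggle stands to the rear (over 0.7 of 0.8 rad) with its guard shut over it (under 0.06 rad), the push button has been pressed (over 3.8 of 5 mm) after that and is up again, the right switch is still off under its shut guard, and nothing else has been disturbed (all of step 3 and value of joint start_button below 0.001 m and value of joint right_toggle below 0.1 rad and value of joint right_guard below 0.06 rad); the robot touches nothing.
It fails at once if the button is pressed before the switch is on and its guard shut (value of joint start_button above 0.003 m and (value of joint left_toggle below 0.5 rad or value of joint left_guard above 0.2 rad)).
It fails at once if the right-hand switch is interfered with (guard lifted or toggle moved) (value of joint any of right_guard, right_toggle above 0.3 rad).
It fails at once if the guard is pinched or forced (over 35 N between fingers and guard) (contact force between the fingers and left_guard above 35 N).
It fails at once if the button is hammered (over 40 N) (contact force between anything else and start_button above 40 N).
It fails at once if a thing standing round the unit is shifted or picked up (over 20 mm) (distance of any of stain_bottle, cal_weight, marker_black, spare_plate, pipette_1000, tweezers from where it was at the start of the episode above 0.02 m).
It also fails if it takes over 51 s, if anything falls off the work surface, if the arm or the gripper's body presses on something with over 40 N, if the wrist force passes 120 N, or if a joint passes its speed limit or range.

## Working session

There is one attempt and no reset: what is moved stays moved. The work goes in short steps, Python scripts to look and compute and a shell command to move; the robot and the scene stay as the last step left them, time stands still between calls to the robot, and variables do not carry over. Pictures are saved under pics/ and viewed, at most 10 in all, crops included, and the job is handed in when it is done.

```bash
mkdir -p pics; python3 - <<'E'
from station import sense, vision
import cv2,numpy as np
s=sense(); print(s['t'],s['tcp_pos'],s['tool_rot'],s['finger_gap'])
for n in("top","side"):
    d=vision.snapshot(n); cv2.imwrite(f"pics/{n}0.png",d["image"]); np.savez(f"{n}0.npz",**d)
    print(n,d["mtx"].round(1).tolist(),d["pose"].round(3).tolist())
E
```

```text
0.0 [ 0.20586174 -0.58938609  0.2473334 ] [ 9.85935040e-01  1.67125351e-01 -2.82136235e-06 -1.10162435e-03] 1.0006322784491175
top [[521.9, 0.0, 316.5], [0.0, 521.9, 241.0], [0.0, 0.0, 1.0]] [[0.014, -0.98, 0.196, 0.281], [-1.0, -0.013, 0.006, 0.009], [-0.004, -0.197, -0.98, 1.105], [0.0, 0.0, 0.0, 1.0]]
side [[460.4, 0.0, 321.6], [0.0, 460.4, 237.2], [0.0, 0.0, 1.0]] [[1.0, 0.026, 0.006, 0.49], [0.008, -0.489, 0.872, -0.785], [0.025, -0.872, -0.489, 0.552], [0.0, 0.0, 0.0, 1.0]]
```

View pics/top0.png

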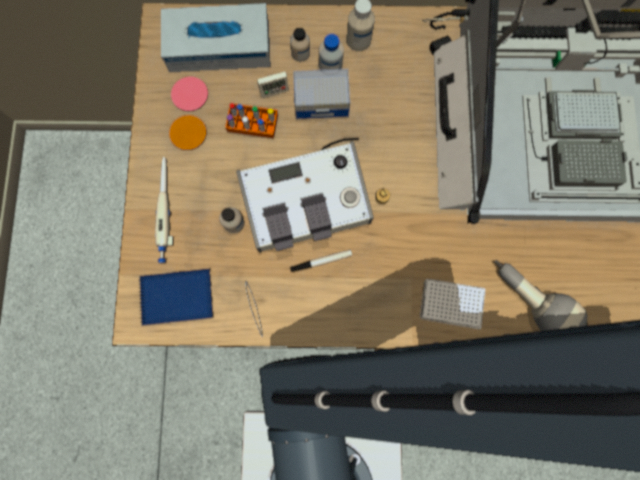

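View pics/side0.png

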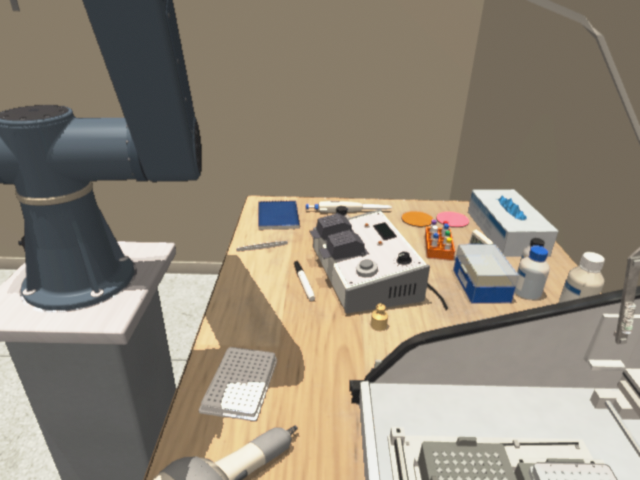

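The top view shows the unit at about (305,197), yawed slightly, with the guards at (278,225) and (317,215), the button at (349,197), the bottle at (231,218), the weight at (383,195) and the pen at (320,261). The side view shows the same layout, and the region in front of the unit is free.

```bash
cat > h.py <<'E'
import numpy as np,cv2
def cloud(d):
    v,u=np.mgrid[0:480,0:640]; K=d["mtx"]; r=d["range_z"]
    p=np.stack([(u-K[0,2])/K[0,0]*r,(v-K[1,2])/K[1,1]*r,r],-1)
    return p@d["pose"][:3,:3].T+d["pose"][:3,3]
def ray(d,u,v,z):
    K=d["mtx"];a=d["pose"][:3,:3]@np.array([(u-K[0,2])/K[0,0],(v-K[1,2])/K[1,1],1]);o=d["pose"][:3,3]
    return o+a*(z-o[2])/a[2]
E
python3 - <<'E'
from h import *
d=dict(np.load("top0.npz")); P=cloud(d); img=d["image"]
roi=np.zeros((480,640),bool); roi[138:255,232:376]=1
m=(roi&(img.min(2)>150)&(P[...,2]>.045)).astype(np.uint8)
n,l,st,_=cv2.connectedComponentsWithStats(m); k=1+st[1:,4].argmax(); pts=P[l==k]
A=np.c_[pts[:,:2],np.ones(len(pts))]; c=np.linalg.lstsq(A,pts[:,2],rcond=None)[0]
for _ in range(3):
    r=A@c-pts[:,2]; g=abs(r)<.004; c=np.linalg.lstsq(A[g],pts[g,2],rcond=None)[0]
print("plane",c,g.sum(),"slope dir deg",np.degrees(np.arctan2(c[1],c[0])),"tilt",np.degrees(np.arctan(np.hypot(c[0],c[1]))))
res=P[...,2]-(P[...,:2]@c[:2]+c[2])
pm=roi&(abs(res)<.004)
Q=P[pm][:,:2].astype(np.float32); print("panel rect",cv2.minAreaRect(Q))
# housing/cap and guards above the plane
print("white rect",cv2.minAreaRect(pts[g][:,:2].astype(np.float32)))
dk=(roi&(img.max(2)<110)&(res>.012)).astype(np.uint8)
n,l,st,_=cv2.connectedComponentsWithStats(dk)
for k in range(1,n):
    if st[k,4]>60: q=P[l==k]; print("dark",st[k],cv2.minAreaRect(q[:,:2].astype(np.float32)),np.median(q,0),q[:,2].max())
b=roi&(res>.006)&(img.min(2)>90); b[:, :335]=0; b[:180]=0
q=P[b]; print("button",len(q),np.median(q,0),cv2.minAreaRect(q[:,:2].astype(np.float32)))
s=img[130:260,225:385]; cv2.imwrite("pics/crop.png",cv2.resize(s,None,fx=4.5,fy=4.5,interpolation=2))
E
```

```text
plane [-0.06895011  0.00082725  0.11777504] 1411 slope dir deg 179.31261143284482 tilt 3.9445903996104135
panel rect ((0.5606846213340759, 0.05039166659116745), (0.13879817724227905, 0.2792799472808838), 13.308985710144043)
white rect ((0.5812596678733826, 0.04118923842906952), (0.0803331509232521, 0.23725350201129913), 11.461560249328613)
dark [334 155  13  13 122] ((0.4727161228656769, -0.017453648149967194), (0.025014184415340424, 0.38709551095962524), 85.89051055908203) [ 0.64918166 -0.03002658  0.09626942] 1.1046750710104671
dark [269 163  32  18 295] ((0.6267603039741516, 0.08165894448757172), (0.02686251513659954, 0.06247572973370552), 14.366439819335938) [0.62912206 0.07952647 0.08904581] 0.0939059585167501
dark [302 195  29  36 676] ((0.42986875772476196, 0.003032941371202469), (0.29464957118034363, 0.04988696426153183), 7.36256742477417) [0.5387866  0.01690259 0.10358439] 1.1046750710104671
dark [264 205  28  36 647] ((0.4133111834526062, 0.06619278341531754), (0.28586602210998535, 0.043630581349134445), 14.669669151306152) [0.51797306 0.09268836 0.10358911] 1.1046750710104671
button 174 [ 0.57830099 -0.04903598  0.08859571] ((0.4386289715766907, -0.02685687690973282), (0.03145551681518555, 0.32324710488319397), 81.45665740966797)
```

View pics/crop.png

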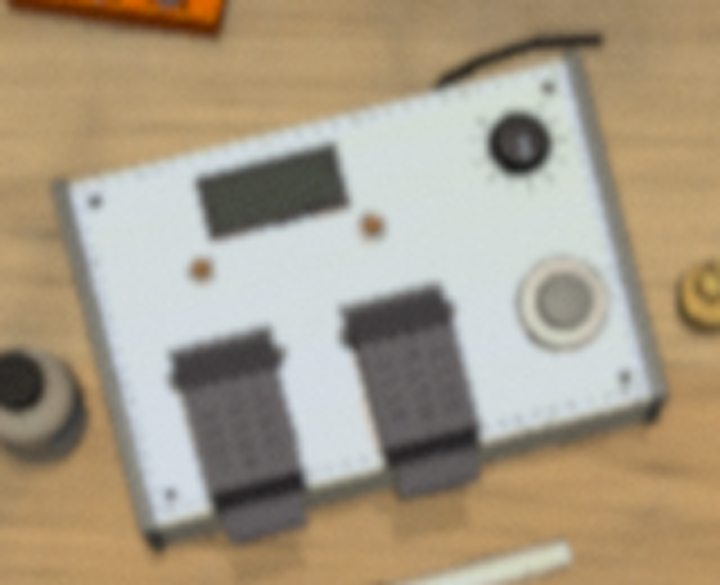

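The crop shows the panel corners at (65,183), (572,57), (657,405) and (152,540), the cap at (562,300), the left lip's front edge at about (270,536) and the right one's at about (440,490).

```bash
python3 - <<'E'
from h import *
d=dict(np.load("top0.npz"))
ob=[(65,183,-0,.088,80,125),(572,57,0,.088,80,-125),(657,405,0,.060,-80,-125),(152,540,0,.060,-80,125),(562,300,0,.091,-33,-87),(270,537,0,.073,-98,68),(440,490,0,.073,-98,-12)]
W=np.array([ray(d,225+o[0]/4.5,130+o[1]/4.5,o[3])[:2] for o in ob]); U=np.array([o[4:] for o in ob])/1e3
w0=W.mean(0);u0=U.mean(0);a=U-u0;b=W-w0
th=np.arctan2((a[:,0]*b[:,1]-a[:,1]*b[:,0]).sum(),(a*b).sum())
R=np.array([[np.cos(th),-np.sin(th)],[np.sin(th),np.cos(th)]]); t=w0-R@u0
print("yaw",th,np.degrees(th),"t",t); print(((U@R.T+t-W)*1e3).round(1))
for n,p in dict(lip=(-98,68),hinge=(-20,68),tipoff=(-64,68),tipon=(-43,68),but=(-33,-87)).items(): print(n,(R@np.array(p)/1e3+t).round(4))
# side-view check: project points and print nearby pixels
s=dict(np.load("side0.npz")); T=np.linalg.inv(s["pose"])
img=s["image"].copy()
for p in [(-98,68,72),(-98,-12,72),(-33,-87,91),(80,-125,88),(-80,-125,60),(-80,125,60)]:
    w=np.r_[R@np.array(p[:2])/1e3+t,p[2]/1e3]; c=T[:3,:3]@w+T[:3,3]; uv=s["mtx"]@c/c[2]; print(p,uv[:2].round(1)); cv2.circle(img,(int(round(uv[0]*1)),int(round(uv[1]))),1,(0,0,255),-1)
cv2.imwrite("pics/scheck.png",cv2.resize(img[190:340,280:450],None,fx=4.5,fy=4,interpolation=2) if 0 else cv2.resize(img[190:340,290:450],None,fx=4,fy=4,interpolation=2))
E
```

```text
yaw 0.2711083453149726 15.533363977323253 t [0.5822036  0.03979078]
[[-3.   6.8]
 [ 0.5 -4. ]
 [ 3.1 -6.1]
 [ 2.   6. ]
 [-2.  -2.2]
 [ 0.2  0.5]
 [-0.8 -0.9]]
lip [0.4696 0.0791]
hinge [0.5447 0.1   ]
tipoff [0.5023 0.0882]
tipon [0.5226 0.0938]
but [ 0.5737 -0.0529]
(-98, 68, 72) [309.2 235.3]
(-98, -12, 72) [318.7 254.3]
(-33, -87, 91) [362.6 262. ]
(80, -125, 88) [426.4 266.8]
(-80, -125, 60) [344.1 290.5]
(-80, 125, 60) [310.9 227.2]
```

View pics/scheck.png

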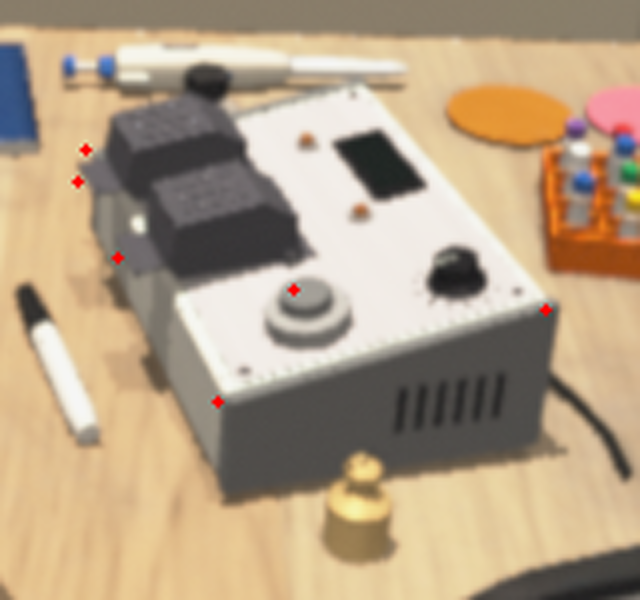

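```bash
python3 -m crank '[{"dp":[0.7,1,0],"angular":[0,0,0]},{"dp":[0.7,1,0],"angular":[0,0,0]},{"dp":[0.7,1,0],"angular":[0,0,0]},{"dp":[0.7,1,0],"angular":[0,0,0]},{"dp":[0.7,1,0],"angular":[0,0,0]},{"dp":[0.7,1,0],"angular":[0,0,0]},{"dp":[0.7,1,0],"angular":[0,0,0]},{"dp":[0.7,1,0],"angular":[0,0,0]},{"dp":[0.7,1,0],"angular":[0,0,0]},{"dp":[0.7,1,0],"angular":[0,0,0]},{"dp":[0,1,0],"angular":[0,0,-3.7]},{"dp":[0,1,0],"angular":[0,0,0]},{"dp":[0,1,0],"angular":[0,0,0]},{"dp":[0,1,0],"angular":[0,0,0]},{"dp":[0,1,0],"angular":[0,0,0]},{"dp":[0,1,0],"angular":[0,0,0]},{"dp":[0,1,0],"angular":[0,0,0]},{"dp":[0,1,0],"angular":[0,0,0]},{"dp":[0,1,0],"angular":[0,0,0]},{"dp":[0,1,0],"angular":[0,0,0]}]' 1 20
python3 -m crank '[{"dp":[0,1,0],"angular":[2.14,-7.7,0]},{"dp":[0,0.8,0],"angular":[2.14,-7.7,0]},{"dp":[0,0,0],"angular":[2.14,-7.7,0]},{"dp":[0,0,0],"angular":[2.14,-7.7,0]},{"dp":[0,0,0],"angular":[2.14,-7.7,0]},{"dp":[0,0,0],"angular":[0,0,0]}]'
cat > st.py <<'E'
from station import sense
import numpy as np
from scipy.spatial.transform import Rotation as Ro
th=.2711; t=np.array([.5842,.0398,0]); Rz=Ro.from_euler('z',th)
def st():
    s=sense(); R=Ro.from_quat(s['tool_rot']); p=np.array(s['tcp_pos'])
    z=R.as_matrix()[:,2]; u=lambda v: (Rz.inv().apply(v-t)*1e3).round(1)
    c=p+.017*z; zu=Rz.inv().apply(z); y=Rz.inv().apply(R.as_matrix()[:,1])
    x=Rz.inv().apply(R.as_matrix()[:,0])
    print("t",round(s['t'],2),"tcp",p.round(4),"unit tip",u(c),"U",u(c+.011*R.as_matrix()[:,0]),"L",u(c-.011*R.as_matrix()[:,0]),"z",zu.round(3),"y",y.round(3),"F",np.array(s['force']).round(1),"gap",round(s['finger_gap'],2)); print("q",np.round(s['q'],2))
if __name__=="__main__": st()
E
python3 st.py
```

```text
t: 2.1
tcp_pos: [0.4156, 0.0112, 0.2482]
tool_rot: [0.991, 0.135, -0.0, -0.0]
force: [1.2, -0.3, -0.6]
finger_gap: -0.001
gripper_force: 0.0
t: 2.7
tcp_pos: [0.4148, 0.0744, 0.2464]
tool_rot: [0.956, 0.138, 0.252, -0.054]
force: [-1.4, 0.3, -0.3]
finger_gap: 0.003
gripper_force: 0.0
t 2.7 tcp [0.4148 0.0744 0.2464] unit tip [-145.5   79.4  231.7] U [-135.9   79.5  237.1] L [-155.    79.4  226.2] z [ 0.495  0.042 -0.868] y [ 0.024 -0.999 -0.034] F [-1.4  0.3 -0.3] gap 0.0
q [-0.31  0.14  2.26  0.81  0.44  0.28]
```

```bash
python3 -m crank '[{"dp":[0,0,-1],"angular":[0,0,0]},{"dp":[0,0,-1],"angular":[0,0,0]},{"dp":[0,0,0],"angular":[0,0,0]}]' >/dev/null
python3 st.py
```

```text
t 3.0 tcp [0.4185 0.0765 0.2052] unit tip [-141.3   80.6  190.5] U [-131.8   80.7  196.1] L [-150.8   80.6  185. ] z [ 0.501  0.05  -0.864] y [ 0.03  -0.999 -0.04 ] F [ 0.3 -0.6 -0.3] gap 0.0
q [-0.31  0.27  2.32  1.22  0.34 -0.15]
```

```bash
cat > go.py <<'E'
# usage: go.py a Ux Uy Uz : turn (deg, world) and shift (30 mm units, world TCP) to put corner U there at tilt a
import sys; from st import *
a,*U=map(float,sys.argv[1:]); a=np.radians(a)
s=sense(); R=Ro.from_quat(s['tool_rot']); p=np.array(s['tcp_pos'])
M=np.array([[np.cos(a),0,np.sin(a)],[0,-1,0],[np.sin(a),0,-np.cos(a)]])
G=Rz*Ro.from_matrix(M); rv=np.degrees((G*R.inv()).as_rotvec())
Uw=Rz.apply(np.array(U)/1e3)+t; g=G.as_matrix(); P=Uw-.011*g[:,0]-.017*g[:,2]
st(); print("turn",rv.round(2),"shift/30mm",((P-p)/.03).round(2))
E
python3 go.py 45 -135 68 100
```

```text
t 3.0 tcp [0.4185 0.0765 0.2052] unit tip [-141.3   80.6  190.5] U [-131.8   80.7  196.1] L [-150.8   80.6  185. ] z [ 0.501  0.05  -0.864] y [ 0.03  -0.999 -0.04 ] F [ 0.3 -0.6 -0.3] gap 0.0
q [-0.31  0.27  2.32  1.22  0.34 -0.15]
turn [  1.98 -14.89  -2.  ] shift/30mm [-0.06 -0.42 -3.37]
```

```bash
python3 -m crank '[{"dp":[0,-0.05,-0.2],"angular":[0.2,-1.5,-0.2]},{"dp":[0,-0.05,-0.2],"angular":[0.2,-1.5,-0.2]},{"dp":[0,-0.05,-0.2],"angular":[0.2,-1.5,-0.2]},{"dp":[0,-0.05,-0.2],"angular":[0.2,-1.5,-0.2]},{"dp":[0,-0.05,-0.2],"angular":[0.2,-1.5,-0.2]},{"dp":[0,-0.05,-0.2],"angular":[0.2,-1.5,-0.2]},{"dp":[0,-0.05,-0.2],"angular":[0.2,-1.5,-0.2]},{"dp":[0,-0.05,-0.2],"angular":[0.2,-1.5,-0.2]},{"dp":[0,0,-0.2],"angular":[0.2,-1.5,-0.2]},{"dp":[0,0,-0.2],"angular":[0.2,-1.5,-0.2]},{"dp":[0,0,-0.2],"angular":[0,0,0]},{"dp":[0,0,0],"angular":[0,0,0]}]' >/dev/null
python3 go.py 45 -135 68 100
```

```text
t 4.2 tcp [0.4624 0.0683 0.1598] unit tip [-98.1  60.3 147.4] U [-90.1  60.3 154.9] L [-106.2   60.3  139.8] z [ 0.683  0.011 -0.73 ] y [ 0.01  -1.    -0.006] F [0.1 0.1 0.8] gap -0.0
q [-0.36  0.58  2.44  2.4   0.66 -1.44]
turn [ 0.18 -1.9  -0.55] shift/30mm [-1.52 -0.15 -1.85]
```

```bash
python3 -m crank '[{"dp":[-0.1,0,0],"angular":[-0.4,1.6,0]},{"dp":[-0.2,0,0],"angular":[-0.4,1.6,0]},{"dp":[-0.2,0,0],"angular":[-0.4,1.6,0]},{"dp":[-0.3,0,0],"angular":[-0.4,1.6,0]},{"dp":[-0.3,0,0],"angular":[-0.4,1.6,0]},{"dp":[-0.3,0,0],"angular":[0,0,0]},{"dp":[0,0,0],"angular":[0,0,0]}]' >/dev/null
python3 go.py 35 -125 68 50
```

```text
t 4.9 tcp [0.4205 0.0681 0.1611] unit tip [-140.4   71.3  147.1] U [-131.4   71.3  153.4] L [-149.4   71.3  140.8] z [ 0.571  0.012 -0.821] y [ 0.008 -1.    -0.009] F [0.3 0.2 0.4] gap 0.0
q [-0.34  0.47  2.44  2.23  0.44 -1.24]
turn [-0.46 -0.31 -0.43] shift/30mm [ 0.23 -0.04 -3.45]
```

```bash
python3 -m crank '[{"dp":[0.05,0,-0.35],"angular":[-0.1,0,-0.1]},{"dp":[0.05,0,-0.35],"angular":[-0.1,0,-0.1]},{"dp":[0.05,0,-0.35],"angular":[-0.1,0,-0.1]},{"dp":[0.05,0,-0.35],"angular":[-0.1,0,-0.1]},{"dp":[0,0,-0.35],"angular":[0,0,0]},{"dp":[0,0,-0.35],"angular":[0,0,0]},{"dp":[0,0,-0.35],"angular":[0,0,0]},{"dp":[0,0,-0.35],"angular":[0,0,0]},{"dp":[0,0,-0.35],"angular":[0,0,0]},{"dp":[0,0,-0.2],"angular":[0,0,0]},{"dp":[0,0,0],"angular":[0,0,0]}]' >/dev/null
python3 go.py 35 -88 68 50
python3 - <<'E'
from h import *; from station import vision
for n,(a,b,c,e) in dict(side=(200,320,270,430),top=(150,300,225,385)).items():
    d=vision.snapshot(n); cv2.imwrite(f"pics/{n}1.png",cv2.resize(d["image"][a:b,c:e],None,fx=3.9 if n=="top" else 5,fy=3.9 if n=="top" else 5,interpolation=2))
E
```

```text
t 6.0 tcp [0.4416 0.0694 0.0628] unit tip [-120.    66.8   48.7] U [-110.9   66.7   54.9] L [-129.1   66.8   42.6] z [ 0.56   0.005 -0.829] y [ 0.001 -1.    -0.005] F [0.4 0.7 0.4] gap -0.0
q [-0.3   0.84  2.44  2.65  0.71 -1.68]
turn [-0.04 -1.02 -0.08] shift/30mm [ 0.72  0.25 -0.17]
```

View pics/side1.png

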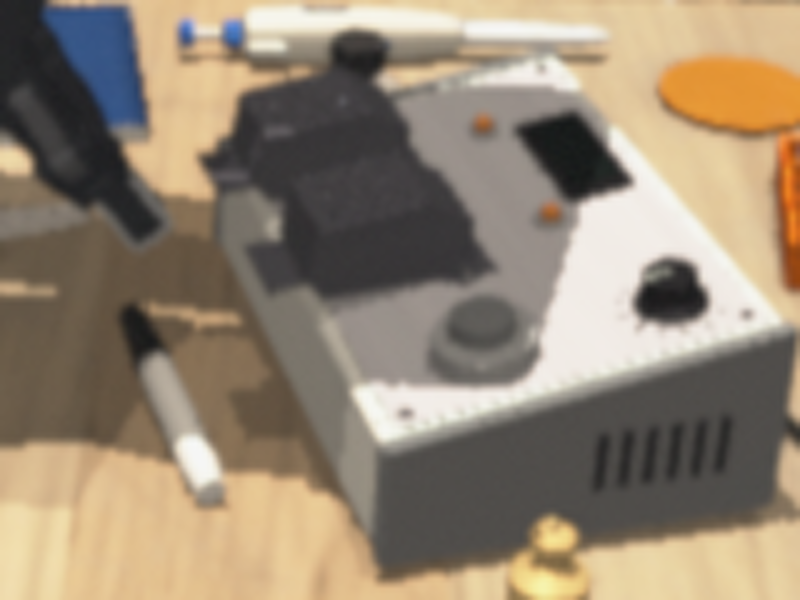

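View pics/top1.png

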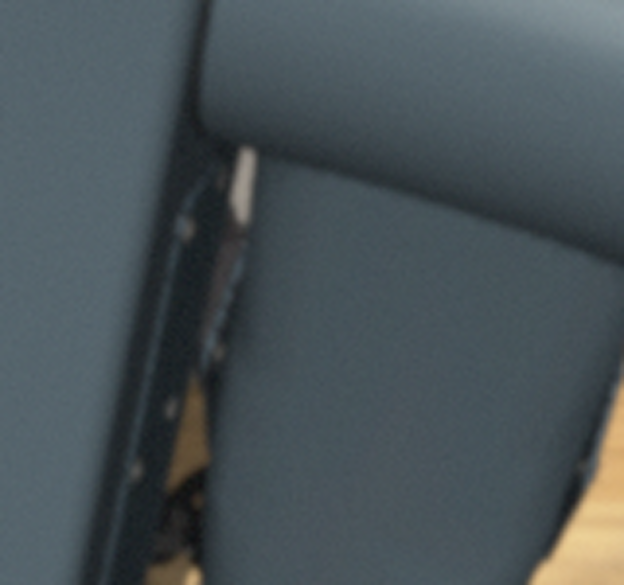

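The side view shows the fingertip end from crop (165,215) (upper corner) to (140,250) (lower corner), in front of the left lip at (205-240,160-185); the top view is hidden by the arm. I'll check the tip model by projection.

```bash
python3 - <<'E'
from h import *; from st import Rz,t
s=dict(np.load("side0.npz")); T=np.linalg.inv(s["pose"])
for n,p in dict(Unear=(-111,53,55),Ufar=(-111,81,55),Lnear=(-129,53,43),lipL=(-98,86,72),lipR=(-98,50,72)).items():
    c=T[:3,:3]@(Rz.apply(np.array(p)/1e3)+t)+T[:3,3]; uv=s["mtx"]@c/c[2]; print(n,(uv[0]-270)*5,(uv[1]-200)*5)
E
```

```text
Unear 179.0920356445713 231.50804115268144
Ufar 164.22457167404417 199.77828743168942
Lnear 137.78118908463625 260.4317318708624
lipL 190.93152299759197 157.12734620488405
lipR 211.02761193010082 196.92198993567075
```

```bash
python3 -m crank '[{"dp":[0,0.03,-0.1],"angular":[0,-0.5,0]},{"dp":[0,0.03,-0.1],"angular":[0,-0.5,0]},{"dp":[0.15,0.04,0],"angular":[0,0,0]},{"dp":[0.15,0.04,0],"angular":[0,0,0]},{"dp":[0.15,0.04,0],"angular":[0,0,0]},{"dp":[0.15,0.04,0],"angular":[0,0,0]},{"dp":[0.1,0.04,0],"angular":[0,0,0]},{"dp":[0.05,0,0],"angular":[0,0,0]},{"dp":[0,0,0],"angular":[0,0,0]}]' >/dev/null
python3 go.py 35 -84 68 88
```

```text
t 7.0 tcp [0.4678 0.0774 0.0579] unit tip [-92.3  67.4  43.9] U [-83.3  67.4  50.2] L [-101.3   67.4   37.6] z [ 0.572  0.001 -0.82 ] y [ 0.002 -1.     0.001] F [-0.6 -0.9  0.5] gap -0.0
q [-0.25  0.83  2.37  2.66  0.66 -1.62]
turn [ 0.06 -0.09 -0.12] shift/30mm [-0.03  0.01  1.26]
```

```bash
python3 -m crank '[{"dp":[0,0,0.14],"angular":[0,0,0]},{"dp":[0,0,0.14],"angular":[0,0,0]},{"dp":[0,0,0.14],"angular":[0,0,0]},{"dp":[0,0,0.14],"angular":[0,0,0]},{"dp":[0,0,0.14],"angular":[0,0,0]},{"dp":[0,0,0.14],"angular":[0,0,0]},{"dp":[0,0,0.14],"angular":[0,0,0]},{"dp":[0,0,0.14],"angular":[0,0,0]},{"dp":[0,0,0.14],"angular":[0,0,0]},{"dp":[0,0,0],"angular":[0,0,0]}]' >/dev/null
python3 go.py 35 -70 68 88
python3 - <<'E'
from h import *; from station import vision
d=vision.snapshot("side"); cv2.imwrite("pics/side2.png",cv2.resize(d["image"][200:320,270:430],None,fx=5,fy=5,interpolation=2))
E
```

```text
t 8.0 tcp [0.4675 0.0773 0.0961] unit tip [-92.6  67.4  82.2] U [-83.6  67.4  88.5] L [-101.6   67.4   75.9] z [ 0.572  0.    -0.82 ] y [ 0.002 -1.     0.001] F [-1.2 -0.5 -1. ] gap -0.0
q [-0.25  0.7   2.36  2.55  0.54 -1.49]
turn [ 0.07 -0.08 -0.11] shift/30mm [ 0.43  0.14 -0.02]
```

View pics/side2.png

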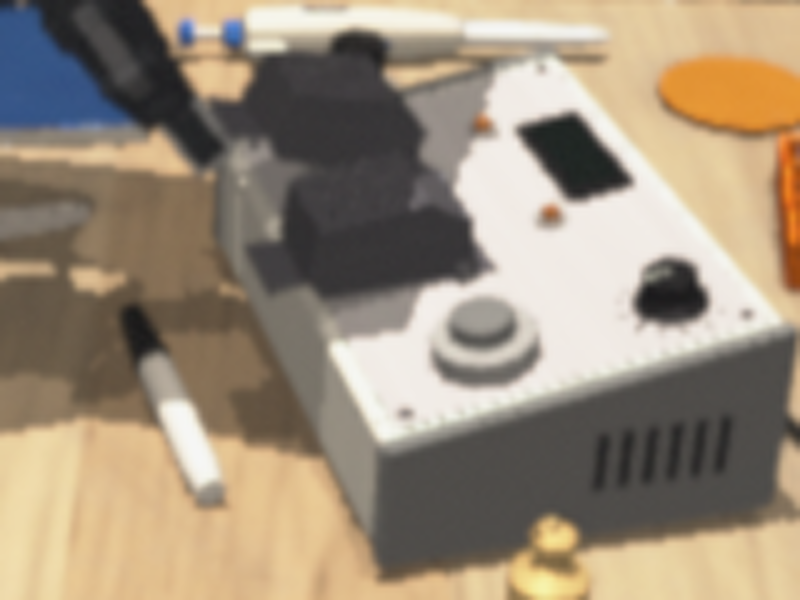

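The guard is up, resting on the finger, with the lip at crop (225,110) and the fingertip at (205,160). I'll push forward now.

```bash
python3 -m crank '[{"dp":[0.1,0.028,0],"angular":[0,0,0]},{"dp":[0.1,0.028,0],"angular":[0,0,0]},{"dp":[0.1,0.028,0],"angular":[0,0,0]},{"dp":[0.1,0.028,0],"angular":[0,0,0]},{"dp":[0.1,0.028,0],"angular":[0,0,0]},{"dp":[0.1,0.028,0],"angular":[0,0,0]},{"dp":[0.1,0.028,0],"angular":[0,0,0]}]' |grep force
python3 st.py
python3 -m crank '[{"dp":[0.1,0.028,0],"angular":[0,0,0]},{"dp":[0.1,0.028,0],"angular":[0,0,0]},{"dp":[0.1,0.028,0],"angular":[0,0,0]}]' |grep force
python3 st.py
python3 - <<'E'
from h import *; from station import vision
d=vision.snapshot("side"); cv2.imwrite("pics/side3.png",cv2.resize(d["image"][200:300,290:390],None,fx=6,fy=6,interpolation=2))
E
```

```text
force: [-6.9, -3.0, 5.1]
gripper_force: 1.2
t 8.75 tcp [0.4888 0.0833 0.0955] unit tip [-70.5  67.5  81.5] U [-61.5  67.5  87.8] L [-79.6  67.5  75.3] z [ 0.572  0.001 -0.82 ] y [ 0.002 -1.     0.   ] F [-6.9 -3.   5.1] gap 0.0
q [-0.22  0.69  2.3   2.52  0.48 -1.42]
force: [-1.5, 0.1, -0.7]
gripper_force: 0.8
t 9.05 tcp [0.4946 0.086  0.095 ] unit tip [-64.3  68.5  81. ] U [-55.3  68.5  87.2] L [-73.4  68.5  74.8] z [ 0.567  0.002 -0.824] y [ 0.001 -1.    -0.001] F [-1.5  0.1 -0.7] gap 0.0
q [-0.2   0.68  2.29  2.51  0.45 -1.38]
```

View pics/side3.png

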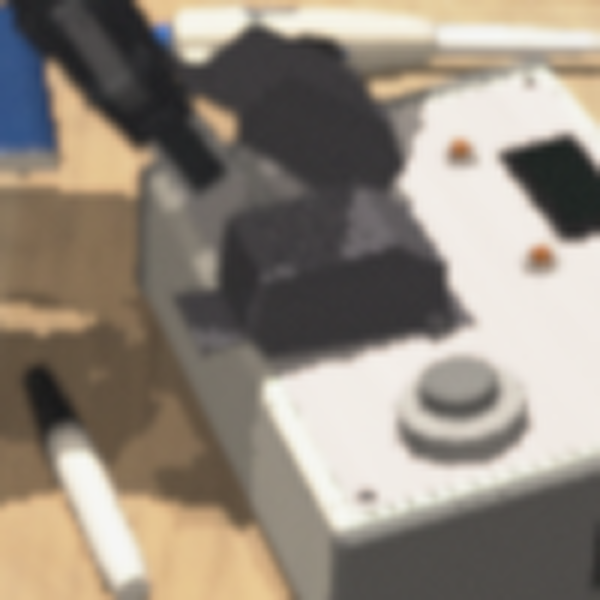

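The guard is wide open over the finger. The push force rose to about 9 N and fell away, so the toggle most likely snapped. I'll nudge a little further to confirm.

```bash
python3 -m crank '[{"dp":[0.1,0.02,0],"angular":[0,0,0]},{"dp":[0.1,0.02,0],"angular":[0,0,0]}]' |grep force
python3 st.py
python3 -m crank '[{"dp":[0.05,0.01,0],"angular":[0,0,0]},{"dp":[0,0,0],"angular":[0,0,0]}]' |grep force
python3 st.py
```

```text
force: [-1.2, -1.0, 0.5]
gripper_force: 0.0
t 9.3 tcp [0.5045 0.087  0.0956] unit tip [-54.5  66.8  81.7] U [-45.5  66.8  88. ] L [-63.5  66.8  75.4] z [ 0.573  0.001 -0.82 ] y [ 0.002 -1.     0.   ] F [-1.2 -1.   0.5] gap 0.0
q [-0.2   0.68  2.26  2.49  0.44 -1.36]
force: [-1.0, 0.0, -0.0]
gripper_force: 0.0
t 9.5 tcp [0.506  0.0872 0.0956] unit tip [-52.9  66.6  81.7] U [-43.9  66.6  88. ] L [-61.9  66.6  75.4] z [ 0.573  0.    -0.82 ] y [ 0.002 -1.     0.001] F [-1.  0. -0.] gap -0.0
q [-0.19  0.68  2.26  2.49  0.44 -1.36]
```

The finger meets no resistance where the toggle stood, so it has flipped. I'll withdraw along the entry path.

```bash
python3 -m crank '[{"dp":[-0.2,-0.05,0],"angular":[0,0,0]},{"dp":[-0.2,-0.05,0],"angular":[0,0,0]},{"dp":[-0.2,-0.05,0],"angular":[0,0,0]},{"dp":[-0.2,-0.05,0],"angular":[0,0,0]},{"dp":[-0.2,-0.05,0],"angular":[0,0,0]},{"dp":[-0.2,-0.05,0],"angular":[0,0,0]},{"dp":[-0.15,-0.05,0],"angular":[0,0,0]},{"dp":[0,0,-0.2],"angular":[0,0,0]},{"dp":[0,0,-0.2],"angular":[0,0,0]},{"dp":[0,0,-0.2],"angular":[0,0,0]},{"dp":[0,0,-0.2],"angular":[0,0,0]},{"dp":[0,0,-0.2],"angular":[0,0,0]},{"dp":[0,0,-0.2],"angular":[0,0,0]},{"dp":[0,0,-0.15],"angular":[0,0,0]},{"dp":[-0.3,-0.08,0],"angular":[0,0,0]},{"dp":[-0.3,-0.08,0],"angular":[0,0,0]},{"dp":[-0.3,-0.08,0],"angular":[0,0,0]},{"dp":[-0.2,-0.05,0],"angular":[0,0,0]},{"dp":[0,0,0],"angular":[0,0,0]}]' |grep force
python3 st.py
python3 - <<'E'
from h import *; from station import vision
d=vision.snapshot("side"); cv2.imwrite("pics/side4.png",cv2.resize(d["image"][200:300,290:390],None,fx=6,fy=6,interpolation=2))
E
```

```text
force: [0.4, 1.3, 0.2]
gripper_force: 0.0
t 11.4 tcp [0.4443 0.0689 0.0556] unit tip [-117.4   65.5   41.6] U [-108.3   65.5   47.8] L [-126.5   65.5   35.3] z [ 0.567  0.002 -0.824] y [ 0.003 -1.    -0.   ] F [0.4 1.3 0.2] gap 0.0
q [-0.3   0.87  2.44  2.67  0.75 -1.71]
```

View pics/side4.png

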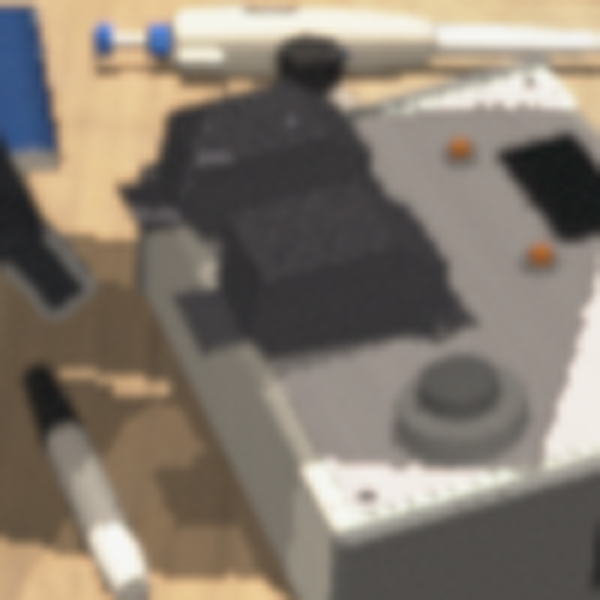

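The guard is shut again and its lip is back at its first place. Next I'll rise, turn to 10° of tilt and go over to the button.

```bash
python3 -m crank '[{"dp":[-0.1,0,0.4],"angular":[0,0,0]},{"dp":[0,0,0.7],"angular":[0,0,0]},{"dp":[0,0,0.8],"angular":[0,0,0]},{"dp":[0,0,0.8],"angular":[0,0,0]},{"dp":[0,0,0.8],"angular":[0,0,0]},{"dp":[0,0,0.8],"angular":[0,0,0]},{"dp":[0,0,0.6],"angular":[0,0,0]},{"dp":[0,0,0],"angular":[0,0,0]}]' |grep force
python3 go.py 10 -21 -86 150
```

```text
force: [0.3, 0.4, 0.1]
gripper_force: 0.0
t 12.25 tcp [0.4434 0.0707 0.1971] unit tip [-117.7   67.5  183.2] U [-108.6   67.6  189.4] L [-126.7   67.5  176.9] z [ 0.569  0.005 -0.822] y [ 0.007 -1.    -0.001] F [0.3 0.4 0.1] gap 0.01
q [-0.3   0.34  2.34  1.76  0.32 -0.69]
turn [-6.78 23.77 -0.4 ] shift/30mm [ 4.34 -4.1  -1.08]
```

```bash
python3 -m crank '[{"dp":[0.3,-0.3,0],"angular":[-0.45,1.6,0]},{"dp":[0.3,-0.3,0],"angular":[-0.45,1.6,0]},{"dp":[0.3,-0.3,0],"angular":[-0.45,1.6,0]},{"dp":[0.3,-0.3,0],"angular":[-0.45,1.6,0]},{"dp":[0.3,-0.3,0],"angular":[-0.45,1.6,0]},{"dp":[0.3,-0.3,0],"angular":[-0.45,1.6,0]},{"dp":[0.3,-0.3,0],"angular":[-0.45,1.6,0]},{"dp":[0.3,-0.3,0],"angular":[-0.45,1.6,0]},{"dp":[0.3,-0.3,0],"angular":[-0.45,1.6,0]},{"dp":[0.3,-0.3,0],"angular":[-0.45,1.6,0]},{"dp":[0.3,-0.3,0],"angular":[-0.45,1.6,0]},{"dp":[0.3,-0.3,0],"angular":[-0.45,1.6,0]},{"dp":[0.3,-0.3,0],"angular":[-0.45,1.6,0]},{"dp":[0.3,-0.2,0],"angular":[-0.45,1.6,0]},{"dp":[0.1,0,0],"angular":[-0.45,1.6,0]},{"dp":[0,0,0],"angular":[0,0,0]}]' |grep force
python3 go.py 10 -21 -86 125
```

```text
force: [0.7, 0.5, 0.3]
gripper_force: 0.0
t 13.85 tcp [ 0.5717 -0.0509  0.1934] unit tip [-33.5 -83.8 176.6] U [-22.7 -83.8 178.5] L [-44.4 -83.9 174.8] z [ 0.167  0.01  -0.986] y [ 0.005 -1.    -0.009] F [0.7 0.5 0.3] gap 0.0
q [-0.33  0.48  1.73  0.14  0.8   0.87]
turn [-0.41 -0.53 -0.28] shift/30mm [ 0.07 -0.05 -1.79]
```

```bash
python3 -m crank '[{"dp":[0.07,-0.05,-0.4],"angular":[-0.4,-0.5,-0.3]},{"dp":[0,0,-0.5],"angular":[0,0,0]},{"dp":[0,0,-0.5],"angular":[0,0,0]},{"dp":[0,0,-0.5],"angular":[0,0,0]},{"dp":[0,0,-0.3],"angular":[0,0,0]},{"dp":[0,0,-0.1],"angular":[0,0,0]},{"dp":[0,0,0],"angular":[0,0,0]}]' |grep force
python3 go.py 10 -21 -86 93
python3 - <<'E'
from h import *; from station import vision
d=vision.snapshot("side"); cv2.imwrite("pics/side5.png",cv2.resize(d["image"][210:310,300:410],None,fx=6,fy=6,interpolation=2))
E
```

```text
force: [-1.6, 0.7, 0.6]
gripper_force: 0.0
t 14.55 tcp [ 0.5725 -0.0529  0.1251] unit tip [-33.2 -86.2 108.3] U [-22.3 -86.2 110.2] L [-44.  -86.2 106.4] z [ 0.172 -0.002 -0.985] y [-0.002 -1.     0.001] F [-1.6  0.7  0.6] gap -0.0
q [-0.33  0.59  1.78  0.16  0.63  0.84]
turn [ 0.1  -0.06  0.12] shift/30mm [ 0.04  0.02 -0.57]
```

View pics/side5.png

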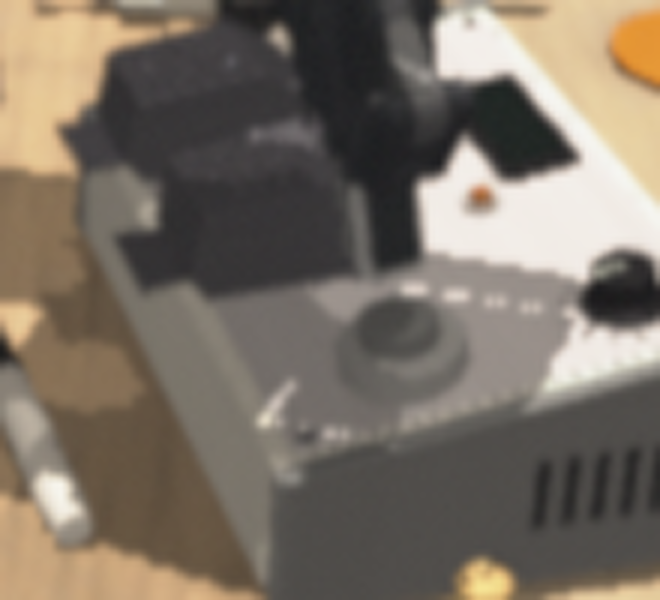

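The fingertip is at crop (395,265), straight above the cap at (398,325) in line with it; both guards are shut. I'll now descend along the panel normal, watching the force.

```bash
python3 -m crank '[{"dp":[0.02,0.005,-0.1],"angular":[0,0,0]},{"dp":[0.02,0.005,-0.1],"angular":[0,0,0]},{"dp":[0.02,0.005,-0.1],"angular":[0,0,0]},{"dp":[0.02,0.005,-0.1],"angular":[0,0,0]}]' |grep ^force
for i in 1 ; do python3 -m crank '[{"dp":[0.01,0,-0.06],"angular":[0,0,0]},{"dp":[0.01,0,-0.06],"angular":[0,0,0]}]' |grep ^force; python3 st.py;done
python3 -m crank '[{"dp":[0.01,0,-0.06],"angular":[0,0,0]},{"dp":[0.01,0,-0.06],"angular":[0,0,0]}]' |grep ^force; python3 st.py
```

```text
force: [0.3, 0.4, 0.5]
force: [0.5, -0.6, -0.1]
t 15.2 tcp [ 0.576  -0.0526  0.1098] unit tip [-29.7 -86.9  93. ] U [-18.9 -86.9  94.9] L [-40.6 -86.8  91.1] z [ 0.173 -0.003 -0.985] y [-0.002 -1.     0.003] F [ 0.5 -0.6 -0.1] gap -0.0
q [-0.33  0.62  1.78  0.17  0.6   0.84]
force: [0.2, 0.6, 2.2]
t 15.4 tcp [ 0.5766 -0.0526  0.1063] unit tip [-29.1 -87.   89.6] U [-18.3 -87.   91.5] L [-40.  -87.   87.7] z [ 0.173 -0.003 -0.985] y [-0.003 -1.     0.003] F [0.2 0.6 2.2] gap -0.0
q [-0.33  0.63  1.78  0.17  0.59  0.83]
```

```bash
python3 -m crank '[{"dp":[0.005,0,-0.04],"angular":[0,0,0]},{"dp":[0.005,0,-0.04],"angular":[0,0,0]}]' |grep ^force
python3 -m crank '[{"dp":[0.005,0,-0.04],"angular":[0,0,0]},{"dp":[0,0,0],"angular":[0,0,0]}]' |grep ^force; python3 st.py
```

```text
force: [-1.1, 0.9, 3.0]
force: [-0.7, 1.9, 4.2]
t 15.8 tcp [ 0.5772 -0.0525  0.103 ] unit tip [-28.5 -87.1  86.2] U [-17.7 -87.1  88.1] L [-39.4 -87.   84.3] z [ 0.173 -0.003 -0.985] y [-0.003 -1.     0.003] F [-0.7  1.9  4.2] gap -0.0
q [-0.33  0.64  1.78  0.17  0.58  0.83]
```

Press on in small steps until it is clearly bottomed out.

```bash
python3 -m crank '[{"dp":[0.005,0,-0.04],"angular":[0,0,0]},{"dp":[0,0,0],"angular":[0,0,0]}]' |grep ^force
python3 -m crank '[{"dp":[0,0,-0.02],"angular":[0,0,0]},{"dp":[0,0,0],"angular":[0,0,0]}]' |grep ^force; python3 st.py
```

```text
force: [-2.9, 2.7, 8.6]
force: [-2.8, 1.4, 11.3]
t 16.2 tcp [ 0.5773 -0.0525  0.1023] unit tip [-28.4 -87.1  85.6] U [-17.6 -87.1  87.5] L [-39.3 -87.1  83.7] z [ 0.174 -0.003 -0.985] y [-0.002 -1.     0.003] F [-2.8  1.4 11.3] gap 0.0
q [-0.33  0.64  1.78  0.17  0.58  0.83]
```

It has bottomed out: the tip stopped about 5 mm below first contact and the force jumped to 11 N. I'll release it and retreat.

```bash
python3 -m crank '[{"dp":[-0.01,0,0.06],"angular":[0,0,0]},{"dp":[-0.02,-0.005,0.15],"angular":[0,0,0]},{"dp":[-0.03,-0.01,0.3],"angular":[0,0,0]},{"dp":[0,0,0.6],"angular":[0,0,0]},{"dp":[0,0,0.8],"angular":[0,0,0]},{"dp":[0,0,0.8],"angular":[0,0,0]},{"dp":[0,0,0.6],"angular":[0,0,0]},{"dp":[0,0,0],"angular":[0,0,0]},{"dp":[0,0,0],"angular":[0,0,0]},{"dp":[0,0,0],"angular":[0,0,0]}]' |grep ^force
python3 -c "
import st;st.st()
from station import order;print(order.sign_off())"
```

```text
force: [0.4, 0.4, 0.6]
t 17.2 tcp [ 0.5744 -0.0529  0.1991] unit tip [-31.3 -86.8 182.3] U [-20.5 -86.8 184.2] L [-42.2 -86.8 180.5] z [ 0.171 -0.002 -0.985] y [-0.003 -1.     0.001] F [0.4 0.4 0.6] gap -0.0
q [-0.33  0.48  1.72  0.13  0.81  0.88]
the job is handed in; nothing more can be done
None
```

I lifted the left guard, pushed the toggle over to the rear, let the guard drop shut, then pressed the start button right down and released it, and handed the job in at about 17 s; the toggle snap and button stroke are inferred from force and travel, and sign-off gave no verdict.

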